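# Hold the sprung lid of a spares case at its marked opening

### The job

I want to fit a stay to the self-closing lid of the spares case: first take the big hex nut off the lid and put it in the empty small bin. Then lift the lid gently, without letting it snap, until the pin on the lid's side is in line with the clip set on the slotted quadrant, and finish while still holding the lid there with the gripper. Leave the clip where it is set and the other things on the bench alone.

Things in the scene. Friction and masses are not known exactly. Their poses are not given: they have to be found in the camera images.
- case: Fixed grey steel case, 130 x 170 x 70 mm (x, y, z), open box with 4 mm walls under an aluminium lid. Origin: centre of its underside, on the bench; x points from its front (handle side) to its hinge side, y to its left, z up. On its left side (+y, 95 to 115 mm from the centre line) a slotted steel quadrant of 112 mm outer radius stands upright about the hinge axis, rising to about 170 mm above the bench
- lid (a joint): Angle of the lid in rad: 0 shut, grows as the handle side rises (limit 1.2). A spring and the lid's weight close it: the handle bar must be pulled across its radius with about 4 N when shut and about 7 N at 0.8 rad; let go, it snaps shut. Shut, the lid's top lies 74 mm above the bench
- hinge (a point): Middle of the hinge axis, 65 mm behind and 70 mm above the case's origin; the axis runs along the case's y. Frame parallel to the case's
- lid_bar (a point): Middle of the lid's handle: a round horizontal steel bar of 10 mm diameter, 92 mm between its two posts, parallel to the hinge; its axis is 38 mm above the lid's top, 112 mm in front of the hinge axis and 42 mm above it when shut. The bar can turn between flat fingers that pinch it. Frame turns with the lid: y along the bar, z away from the lid
- lid_pin (a point): Outer end of the pin (head 9 mm diameter) that sticks out of the lid's left side and runs in the quadrant's slot, 100 mm from the hinge axis, at the height of the hinge axis when shut
- clip (a joint): Angle about the hinge axis at which the brass clip is set on the quadrant, in rad, on the same scale as the lid's angle: the pin is in line with the clip when both are equal. Between 0.45 and 0.85; the clip is stiff and must not be shifted
- clip_mark (a point): Point in the quadrant's slot in line with the clip's small index tooth, where the end of the pin belongs. The clip is a 14 mm wide brass block with a thumb screw on the quadrant's outer edge
- nut: Loose plain hexagon nut, 35 mm over its corners (x), 30 mm over its flats (y), 16 mm high, 80 g, lying flat on the lid behind the handle bar. Origin: centre of its underside
- bin: Empty small open plastic stacking bin, loose, 350 g, 93 x 124 mm outside (x, y), 50 mm high; inside 80 x 112 mm with 2 mm floor. Its -x side (front) is only 25 mm high, the others 50 mm. Origin: centre of its underside; z up
- oil_can: Bystander left of the case: oil can with a long spout, 64 mm diameter, 140 mm high. Origin: centre of its underside
- padlock: Bystander behind the case: brass padlock, 59 x 38 x 13 mm, lying flat. Origin: centre of its underside

How it is judged:
By the outcome, as a careful person would: the job done as asked, in the order asked, and still so for the second after the job is handed in, while the arm keeps its last pose, push and grip.
It also fails if it takes over 51 s, if anything falls off the work surface, if the arm or the gripper's body presses on something with over 40 N, if the wrist force passes 120 N, or if a joint passes its speed limit or range.

### The arm

A 7-joint arm with a two-finger parallel gripper is mounted at the origin on the work surface; the furniture and walls round the work are solid. World frame = base frame: x ahead of the robot, y to its left, z up, the work surface at z = 0. Lengths are in mm, angles in rad, forces in N, time in s.
With the tool pointing down it reaches from about 400 to 925 mm from the base axis. Payload 5.6 kg.
Tool frame: the origin (TCP) lies midway between the tips of the shut fingers; the grasp point (between the pads) lies 19 mm behind it; z points along the fingers, y is the line along which they close (so a half turn about z gives the same grasp; the last joint's range is limited). The gripper opens to 85 mm and grips with 20 to 120 N. Pads are 22 mm wide; open, the fingers measure 114 mm over their backs; the gripper's body (76 mm by 85 mm) begins 54 mm behind the grasp point. The pads swing forward as they close: fully open they stand 13 mm farther back than shut.
Start: joints at [-1.196, 0.468, -0.012, 1.603, 0.006, 1.071, -0.056], TCP at [263.778, 594.079, 231.29] pointing down, gripper open.
Joint ranges: [-2.53, 2.53], [-0.31, 2.02], [-1.57, 1.55], [0.28, 2.44], [-1.29, 4.43], [0.15, 1.84], [-2.92, 2.92]. Speed limits (rad/s): [2.57, 2.57, 3.14, 3.14, 3.14, 3.14, 3.14].

### API

Orientations are given as [roll, pitch, yaw] about the fixed x, y, z axes, in that order (R = Rz(yaw) Ry(pitch) Rx(roll)).
In Python, from bench import env, viewer, order gives the robot as it stands.
- The arm moves only by the tool drive_tool, never from a script. Its argument "series" is a list of rows, each an object of numbers: "dx", "dy", "dz": the shift along the tool's x, y, z in mm; "rx", "ry", "rz": the turn, a rotation vector about the tool's x, y, z in degrees. A call has 1 to 8 rows; each row is the pose to reach, as a shift and turn from the pose commanded when the call began, along the tool's axes at that moment; what a row does not reach only later rows make up. A row lasts 1/12 s, in which the tool goes at most 41.7 mm and 7.16 degrees, less where a joint would pass 70% of its speed; a pose out of reach is approached as far as the arm can. A call with a gripper value outside its range is refused whole. "gripper" is the opening, from -1 (shut) to 1 (fully open), so that 0 is half open, set as the call begins (left out, the last holds). The fingers move at their own pace and stop on an object; the grip force is fixed at half the most. Time passes only in rows, so rows that repeat a pose let the fingers close. It gives the time, the measured TCP pose, the force, the opening and the grip force at its end, in the units of the state.
- env.state(): the state, without advancing time (a new reading comes with each control period).
- viewer.get_image(name): name is "scene" or "top" or "wrist"; returns the picture (420x560x3 uint8, blue, green, red); there is no depth.
- viewer.camera_info(name): a dict with "mtx" (3x3 intrinsics, pixels), "rvec" (rotation vector, rad) and "tvec" (3), from world to camera coordinates, as OpenCV has them; the wrist camera has in their place "mount" (4x4, takes a point from camera to tool coordinates, whose origin is the TCP and whose axes are the flange's). Camera axes: x right, y down, z forward; pixel columns grow to the right and rows downward; lengths in mm; the calibration is good to about 2 mm. A picture is of the moment at which its call begins: read the wrist's pose just before it. camera_info takes no time and is no camera call.
- order.sign_off(): hands the job in; it is judged then, once.
Trained networks look in the newest picture that a camera, given by its name, has taken for a name from the list of things; names that differ only in an ending like _2 or _b are one class to them, and where a whole thing is asked for, a point or a joint stands for the part that bears it (a point fixed in the world has none). Each returns a list of dicts, best first, with "score" (0 to 1); they miss things now and then, are a little off and sometimes report something else, mostly with a low value. They report only what shows in the picture. A call takes as long as a camera call.
- viewer.spot_in(thing, camera): "point" ([x, y, z] in mm, in the coordinates of the camera as it stood for that picture, good to about 4 mm: the middle of the surface that is visible of it).
- viewer.masks_of(thing, camera): "pixels" (420x560 bool, what is visible of it).
The state is a dict: "t": time; "q": joint angles; "joint_vel": joint speeds; "joint_torque": joint torques, N m; "tcp_pos": TCP position; "tool_rot": TCP orientation; "force": force on the tool from outside, world axes, zero at the start; "ft_torque": the same for the moment, N m; "gripper_width": opening from 0.0 (shut) to 1.0 (fully open); "grip_force": force on a finger pad.
Only numpy, scipy, OpenCV 4.12 (cv2) and the standard library are available. Lean on these libraries where they do the work, as an engineer would, in place of code of your own. Each camera call takes 0.05 s, during which the arm holds its last target. There are 200 camera calls.

## Working session

There is one attempt and no reset: what is moved stays moved. The work goes in short steps, Python scripts to look and compute and a tool call to move; the robot and the scene stay as the last step left them, time stands still between calls to the robot, and variables do not carry over. Pictures are saved under pics/ and viewed, at most 10 in all, crops included, and the job is handed in when it is done.

Besides the shell and the picture viewer there is one more tool, called after "Emit:" as name(argument=value, ...) on one line, values as JSON. drive_tool: Moves the arm, as the interface text tells. Its arguments: {"type":"object","properties":{"series":{"type":"array","items":{"type":"object","properties":{"dx":{"type":"number"},"dy":{"type":"number"},"dz":{"type":"number"},"rx":{"type":"number"},"ry":{"type":"number"},"rz":{"type":"number"}}}},"gripper":{"type":"number"}},"required":["series"]}

```bash
mkdir -p pics; cat > h.py <<'E'
import numpy as np, cv2
from scipy.spatial.transform import Rotation as R
from bench import env, viewer, order
def T_cam(name, st=None):
    i=viewer.camera_info(name); T=np.eye(4)
    if 'mount' in i:
        st=st or env.state(); T[:3,:3]=R.from_euler('xyz',st['tool_rot']).as_matrix(); T[:3,3]=st['tcp_pos']
        return T@np.array(i['mount'])
    T[:3,:3]=cv2.Rodrigues(np.array(i['rvec'],float))[0]; T[:3,3]=np.ravel(i['tvec']); return np.linalg.inv(T)
def K(name): return np.array(viewer.camera_info(name)['mtx'])
def proj(P,name,T=None):
    T=T_cam(name) if T is None else T
    c=(np.linalg.inv(T)@np.append(P,1))[:3]; u=K(name)@c; return u[:2]/u[2]
def onplane(px,name,z,T=None):
    T=T_cam(name) if T is None else T
    d=T[:3,:3]@np.linalg.inv(K(name))@np.array([px[0],px[1],1.]); return T[:3,3]+d*(z-T[2,3])/d[2]
E
python3 - <<'E'
from h import *
print(env.state())
for n in ('scene','top','wrist'):
    T=T_cam(n); im=viewer.get_image(n); cv2.imwrite(f'pics/{n}0.png',im); print(n,T[:3,3].round(),T[:3,2].round(2))
    for t in ('case','lid_bar','lid_pin','clip','clip_mark','nut','bin','oil_can','padlock'):
        if n=='wrist' and t not in('nut','bin','clip'): continue
        try: print(t,[((T@np.append(r['point'],1))[:3].round().tolist(),round(r['score'],2)) for r in viewer.spot_in(t,n)[:2]])
        except Exception as e: print(t,e)
E
```

```text
{'t': 0.0, 'q': array([-1.19599605,  0.46837136, -0.01156572,  1.60363032,  0.00600544,
        1.07138734, -0.05630336]), 'joint_vel': array([ 0.00073917, -0.00060747, -0.00042175, -0.00051229, -0.00016513,
        0.00067036, -0.00143434]), 'joint_torque': array([-7.38298127e-05, -5.32380402e+01,  2.14598532e-02, -2.51305568e+01,
        1.14157051e-02,  7.68435770e-03,  1.43706380e-07]), 'tcp_pos': array([263.59741147, 593.54393152, 230.33930986]), 'tool_rot': array([-3.13983607e+00,  1.44900243e-04,  2.72369470e+00]), 'force': array([-0.09920081,  0.66646765,  0.71612753]), 'ft_torque': array([0.00872576, 0.07271284, 0.02376273]), 'grip_force': 0.0, 'gripper_width': 1.0021646827966537}
scene [   2. -192.  678.] [ 0.62  0.38 -0.68]
case [([474.0, 125.0, 74.0], 0.77), ([477.0, 129.0, 76.0], 0.29)]
lid_bar [([479.0, 127.0, 77.0], 0.57), ([429.0, 362.0, 56.0], 0.46)]
lid_pin [([480.0, 126.0, 76.0], 0.64), ([446.0, -59.0, 2.0], 0.59)]
clip [([478.0, 246.0, 137.0], 0.59)]
clip_mark [([479.0, 246.0, 130.0], 0.46)]
nut [([506.0, 124.0, 88.0], 0.6)]
bin []
oil_can [([428.0, 359.0, 55.0], 0.89)]
padlock [([646.0, 211.0, 14.0], 0.59)]
top [ 368.  147. 1152.] [ 0.16 -0.01 -0.99]
case [([492.0, 145.0, 74.0], 0.75)]
lid_bar [([494.0, 137.0, 73.0], 0.7)]
lid_pin [([489.0, 141.0, 74.0], 0.85), ([435.0, -68.0, 0.0], 0.63)]
clip [([485.0, 251.0, 134.0], 0.43)]
clip_mark []
nut []
bin [([440.0, -68.0, 2.0], 0.83)]
oil_can [([440.0, 369.0, 61.0], 0.82)]
padlock [([636.0, 208.0, 10.0], 0.61)]
wrist [202. 622. 373.] [ 0.25 -0.11 -0.96]
clip []
nut []
bin []
```

View pics/scene0.png

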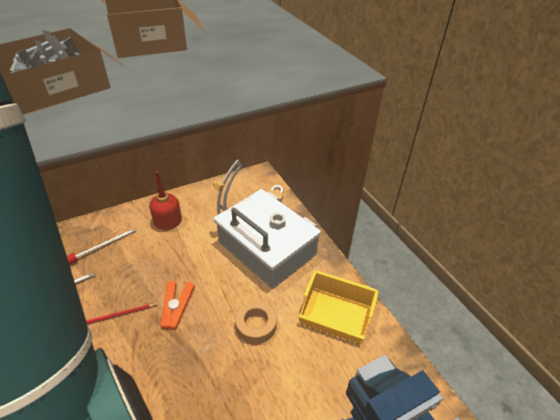

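View pics/top0.png

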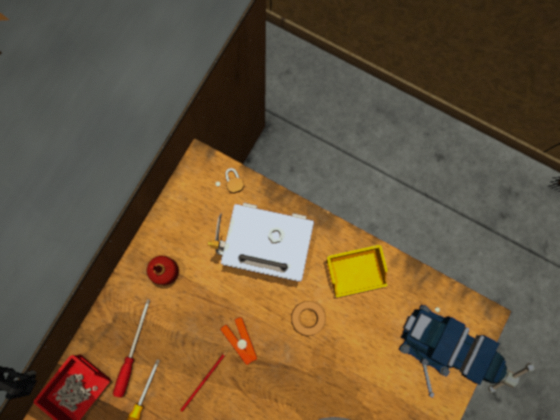

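The scene shows the case with the quadrant at the left (scene 230,185) and the nut at about (277,219); from the top the nut is at (275,237), the bar runs (241,258)–(287,267) and the yellow bin is at (357,271). Next I'll fit the case and bin poses.

```bash
python3 - <<'E'
from h import *
print('mount',np.array(viewer.camera_info('wrist')['mount']).round(2), K('wrist').round())
im=viewer.get_image('top'); 
hsv=cv2.cvtColor(im,cv2.COLOR_BGR2HSV)
def big(m):
    c,_=cv2.findContours(m.astype(np.uint8),0,2); return max(c,key=cv2.contourArea)
m=(hsv[...,1]<60)&(hsv[...,2]>150); m[:190]=0;m[300:]=0;m[:,:200]=0;m[:,330:]=0
c=big(m); w=np.array([onplane(p[0],'top',74)[:2] for p in c],np.float32)
print('lid',cv2.minAreaRect(w),cv2.boundingRect(c)); print(cv2.boxPoints(cv2.minAreaRect(w)).round(1))
r=viewer.masks_of('bin','top')[0]; c=big(r['pixels']);
for z in (50,0):
  w=np.array([onplane(p[0],'top',z)[:2] for p in c],np.float32); print('bin',z,cv2.minAreaRect(w))
big0=cv2.resize(im[190:300,190:400],None,fx=3.8,fy=3.8,interpolation=cv2.INTER_CUBIC); 
s=viewer.get_image('scene'); b1=cv2.resize(s[150:300,195:330],None,fx=4,fy=4,interpolation=cv2.INTER_CUBIC)
cv2.imwrite('pics/top_c.png',big0); cv2.imwrite('pics/sc_c.png',b1)
for t in ('nut',):
  for r in viewer.masks_of(t,'scene')[:1]:
    ys,xs=np.where(r['pixels']); print(t,xs.mean(),ys.mean(),onplane((xs.mean(),ys.mean()),'scene',86))
print('nut top',onplane((275,237),'top',90), 'bar',onplane((241,258),'top',115),onplane((287,267),'top',115))
E
```

```text
mount [[   0.     -0.96   -0.27   68.12]
 [   1.      0.      0.      0.47]
 [  -0.     -0.27    0.96 -141.52]
 [   0.      0.      0.      1.  ]] [[353.   0. 283.]
 [  0. 353. 212.]
 [  0.   0.   1.]]
lid ((498.39990234375, 142.25015258789062), (188.9676513671875, 140.1945343017578), 76.83409118652344) (220, 203, 94, 78)
[[408.6  66.2]
 [545.1  34.3]
 [588.2 218.3]
 [451.7 250.2]]Traceback (most recent call last):
  File "<stdin>", line 10, in <module>
IndexError: list index out of range
```

```bash
python3 - <<'E'
from h import *
im=viewer.get_image('top'); 
hsv=cv2.cvtColor(im,cv2.COLOR_BGR2HSV)
def big(m):
    c,_=cv2.findContours(m.astype(np.uint8),0,2); return max(c,key=cv2.contourArea)
m=(hsv[...,1]>150)&(hsv[...,0]>22)&(hsv[...,0]<35); m[:230]=0;m[310:]=0;m[:,:315]=0;m[:,400:]=0
c=big(m); print(cv2.boundingRect(c))
for z in (50,25,0):
  w=np.array([onplane(p[0],'top',z)[:2] for p in c],np.float32); print('bin',z,cv2.minAreaRect(w)); print(cv2.boxPoints(cv2.minAreaRect(w)).round())
a=cv2.resize(im[190:310,195:395],None,fx=4,fy=4,interpolation=cv2.INTER_CUBIC)
cv2.imwrite('pics/top_c.png',a)
print('nut top',onplane((275,237),'top',90), 'bar',onplane((241,258),'top',115),onplane((287,267),'top',115))
s=viewer.get_image('scene')
cv2.imwrite('pics/sc_c.png',cv2.resize(s[150:300,200:385],None,fx=4,fy=4,interpolation=cv2.INTER_CUBIC))
for r in viewer.masks_of('nut','scene')[:1]:
    ys,xs=np.where(r['pixels']); print('nut',xs.mean(),ys.mean(),onplane((xs.mean(),ys.mean()),'scene',84))
E
```

```text
(327, 245, 61, 52)
bin 50 ((431.61492919921875, -61.35423278808594), (92.80429077148438, 125.84503173828125), 11.44772720336914)
[[ 374.   -9.]
 [ 399. -132.]
 [ 490. -114.]
 [ 465.   10.]]
bin 25 ((433.06781005859375, -66.09291076660156), (94.91051483154297, 128.7010955810547), 11.447731971740723)
[[ 374.  -12.]
 [ 399. -139.]
 [ 492. -120.]
 [ 467.    6.]]
bin 0 ((434.52069091796875, -70.83157348632812), (97.0167236328125, 131.55715942382812), 11.44771671295166)
[[ 374.  -16.]
 [ 400. -145.]
 [ 495. -126.]
 [ 469.    3.]]
nut top [502.45816598 120.9598556   90.        ] bar [456.55228461 192.62317649 115.        ] [436.61643098  97.9235255  115.        ]
nut 277.4576923076923 220.28846153846155 [506.56897476 119.57474896  84.        ]
```

View pics/top_c.png

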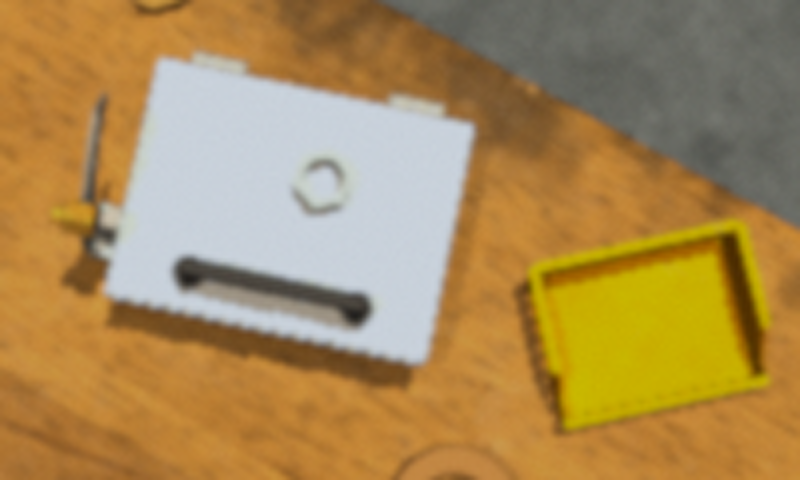

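Bin centre (431,-61), yaw 11.4°, low side toward the robot; nut around (504,121); the bar runs along case y, with case yaw about -13°. Moving above the nut.

```bash
cat >> h.py <<'E'
def down(yaw_deg, tilt_deg=0): # tool x at yaw, pointing down, then tilt about tool y
    return R.from_euler('xyz',[np.pi,0,np.radians(yaw_deg)])*R.from_euler('y',tilt_deg,degrees=True)
def rel(pos, rot):
    s=env.state(); Rm=R.from_euler('xyz',s['tool_rot'])
    d=Rm.inv().apply(np.array(pos)-s['tcp_pos']); r=np.degrees((Rm.inv()*rot).as_rotvec())
    print('t',s['t'].__round__(2),'tcp',s['tcp_pos'].round(1),'REL d',d.round(1),'r',r.round(1)); return d,r
E
python3 - <<'E'
from h import *
rel([500,122,230],down(167))
E
```

```text
t 1.45 tcp [263.8 594.1 231.3] REL d [-407.5 -335.6    1.3] r [ -0.    0.  -10.9]
```

Emit:
drive_tool(series=[{"dx": -407.5, "dy": -335.5, "dz": 1, "rz": -10.9}, {"dx": -407.5, "dy": -335.5, "dz": 1, "rz": -10.9}, {"dx": -407.5, "dy": -335.5, "dz": 1, "rz": -10.9}, {"dx": -407.5, "dy": -335.5, "dz": 1, "rz": -10.9}, {"dx": -407.5, "dy": -335.5, "dz": 1, "rz": -10.9}, {"dx": -407.5, "dy": -335.5, "dz": 1, "rz": -10.9}, {"dx": -407.5, "dy": -335.5, "dz": 1, "rz": -10.9}, {"dx": -407.5, "dy": -335.5, "dz": 1, "rz": -10.9}])

```text
schema error: expected keys dx, dy, dz, rx, ry, rz
```

```bash
python3 - <<'E'
from h import *
rel([500,122,230],down(167))
E
```

```text
t 1.45 tcp [263.8 594.1 231.3] REL d [-407.5 -335.6    1.3] r [ -0.    0.  -10.9]
```

Emit:
drive_tool(series=[{"dx": -407.5, "dy": -335.5, "dz": 1, "rx": 0, "ry": 0, "rz": -10.9}, {"dx": -407.5, "dy": -335.5, "dz": 1, "rx": 0, "ry": 0, "rz": -10.9}, {"dx": -407.5, "dy": -335.5, "dz": 1, "rx": 0, "ry": 0, "rz": -10.9}, {"dx": -407.5, "dy": -335.5, "dz": 1, "rx": 0, "ry": 0, "rz": -10.9}, {"dx": -407.5, "dy": -335.5, "dz": 1, "rx": 0, "ry": 0, "rz": -10.9}, {"dx": -407.5, "dy": -335.5, "dz": 1, "rx": 0, "ry": 0, "rz": -10.9}, {"dx": -407.5, "dy": -335.5, "dz": 1, "rx": 0, "ry": 0, "rz": -10.9}, {"dx": -407.5, "dy": -335.5, "dz": 1, "rx": 0, "ry": 0, "rz": -10.9}])

```text
t: 2.12
tcp_pos: [413.6, 294.1, 231.0]
tool_rot: [3.141, 0.0, 2.914]
force: [0.8, 0.0, 0.2]
gripper_width: 0.997
grip_force: 0.0
```

```bash
python3 - <<'E'
from h import *
rel([500,122,230],down(167))
E
```

```text
t 2.12 tcp [413.6 294.1 231. ] REL d [-123.  -148.2    1. ] r [ 0.  0. -0.]
```

Emit:
drive_tool(series=[{"dx": -123, "dy": -148, "dz": 1, "rx": 0, "ry": 0, "rz": 0}, {"dx": -123, "dy": -148, "dz": 1, "rx": 0, "ry": 0, "rz": 0}, {"dx": -123, "dy": -148, "dz": 1, "rx": 0, "ry": 0, "rz": 0}, {"dx": -123, "dy": -148, "dz": 1, "rx": 0, "ry": 0, "rz": 0}, {"dx": -123, "dy": -148, "dz": 1, "rx": 0, "ry": 0, "rz": 0}, {"dx": -123, "dy": -148, "dz": 1, "rx": 0, "ry": 0, "rz": 0}])

```text
t: 2.62
tcp_pos: [502.0, 117.4, 230.1]
tool_rot: [-3.14, 0.003, 2.904]
force: [0.0, 0.6, 0.3]
gripper_width: 0.998
grip_force: 0.0
```

```bash
python3 - <<'E'
from h import *
T=T_cam('wrist'); im=viewer.get_image('wrist'); cv2.imwrite('pics/w1.png',im); np.save('T1.npy',T)
for t in('nut','lid_bar'):
  for r in viewer.masks_of(t,'wrist')[:2]:
    c,_=cv2.findContours(r['pixels'].astype(np.uint8),0,2); c=max(c,key=cv2.contourArea); ys,xs=np.where(r['pixels'])
    print(t,r['score'],xs.mean(),ys.mean(),onplane((xs.mean(),ys.mean()),'wrist',88,T), cv2.boundingRect(c))
print(env.state()['tcp_pos'],env.state()['joint_vel'].max())
E
```

```text
nut 0.91 289.64850976361765 202.87461459403906 [507.96625453 121.98637666  88.        ] (270, 181, 40, 43)
lid_bar 0.84 306.73929471032744 172.05683653038815 [486.16293135 141.32687487  88.        ] (198, 97, 243, 156)
[499.23405533 124.57854765 229.67745787] 0.0037242701374105465
```

View pics/w1.png

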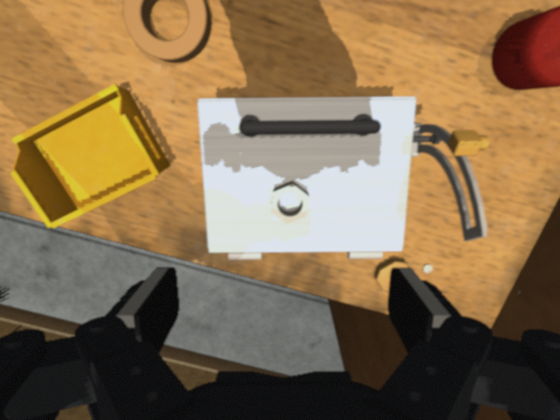

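The wrist view shows the lid nearly square to the tool, the nut at (290,203), the bar from (248,126) to (372,127), and the brass clip at (468,143). The arm was still settling, so I'll re-measure and zoom.

```bash
python3 - <<'E'
from h import *
viewer.get_image('wrist')
T=T_cam('wrist'); im=viewer.get_image('wrist'); np.save('T1.npy',T); cv2.imwrite('pics/w2.png',im)
print(env.state()['tcp_pos'],env.state()['tool_rot'])
for r in viewer.masks_of('nut','wrist')[:1]:
    ys,xs=np.where(r['pixels']); print('nut',xs.mean(),ys.mean(),onplane((xs.mean(),ys.mean()),'wrist',86,T))
W=lambda p,z:onplane(p,'wrist',z,T).round(1)
print('bar',W((248,126),115),W((372,127),115)); print('lid',[W(p,74) for p in((200,98),(414,97),(404,250),(208,252))])
a=cv2.resize(im[170:240,245:335],None,fx=6,fy=6,interpolation=cv2.INTER_CUBIC)
b=cv2.resize(im[90:250,395:500],(420,640)[::1],interpolation=cv2.INTER_CUBIC)[:420]
cv2.imwrite('pics/w2c.png',a)
E
```

```text
[498.83124251 125.64819619 229.63244322] [ 3.14107473e+00 -4.13227183e-04  2.91650362e+00]
nut 279.8627700127065 208.90597204574334 [508.24399895 121.15567509  86.        ]
bar [436.5 114.9 115. ] [456.7 200.1 115. ]
lid [array([407.3,  78.7,  74. ]), array([444.9, 246.1,  74. ]), array([573.9, 220.8,  74. ]), array([536.2,  48. ,  74. ])]
```

View pics/w2c.png

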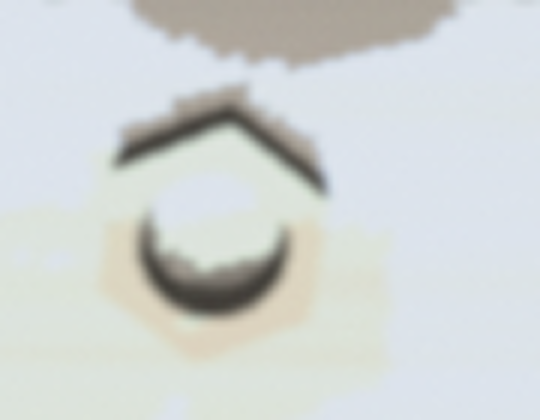

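Nut outline: top-face centre at image (280.5,209.3), with flats turned about 6.5° from the tool's x axis.

```bash
python3 - <<'E'
from h import *
T=np.load('T1.npy'); W=lambda p,z:onplane(np.array(p),'wrist',z,T).round(1)
n=W((280.5,209.3),90); print(n)
V=[W((245+a/6,170+b/6),90)[:2] for a,b in((118,150),(228,115),(325,182),(308,320),(197,360),(102,290))]
for i in range(6): d=V[(i+1)%6]-V[i]; print(np.linalg.norm(d).round(1),np.degrees(np.arctan2(d[1],d[0])).round(1)%60)
o=np.array((-9.8,6))
print('bar',W(np.array((248,126))+o,115),W(np.array((372,127))+o,115)); print('lid',[W(np.array(p)+o,74) for p in((200,98),(414,97),(404,250),(208,252))])
rel([n[0],n[1],120],down(160.6)); rel([n[0],n[1],76],down(160.6))
E
```

```text
[507.6 121.9  90. ]
15.8 34.7
16.1 42.0
19.9 40.9
16.6 38.0
16.6 39.099999999999994
20.1 39.900000000000006
bar [438.9 107.1 115. ] [459.2 192.7 115. ]
lid [array([410. ,  69.7,  74. ]), array([447.7, 237.8,  74. ]), array([577.7, 211.4,  74. ]), array([539.8,  37.7,  74. ])]
t 2.92 tcp [498.8 125.7 229.6] REL d [ -9.4  -1.8 109.6] r [ 0.  -0.   6.5]
t 2.92 tcp [498.8 125.7 229.6] REL d [ -9.5  -1.8 153.6] r [ 0.  -0.   6.5]
```

Emit:
drive_tool(gripper=0.2, series=[{"dx": -9.5, "dy": -1.8, "dz": 40, "rx": 0, "ry": 0, "rz": 7}, {"dx": -9.5, "dy": -1.8, "dz": 80, "rx": 0, "ry": 0, "rz": 7}, {"dx": -9.5, "dy": -1.8, "dz": 110, "rx": 0, "ry": 0, "rz": 7}, {"dx": -9.5, "dy": -1.8, "dz": 125, "rx": 0, "ry": 0, "rz": 7}, {"dx": -9.5, "dy": -1.8, "dz": 138, "rx": 0, "ry": 0, "rz": 7}, {"dx": -9.5, "dy": -1.8, "dz": 146, "rx": 0, "ry": 0, "rz": 7}, {"dx": -9.5, "dy": -1.8, "dz": 151, "rx": 0, "ry": 0, "rz": 7}, {"dx": -9.5, "dy": -1.8, "dz": 152, "rx": 0, "ry": 0, "rz": 7}])

```text
t: 3.58
tcp_pos: [507.9, 120.8, 77.2]
tool_rot: [-3.141, -0.001, 2.793]
force: [-0.1, 0.3, -0.4]
gripper_width: 0.602
grip_force: 0.0
```

Emit:
drive_tool(gripper=-1, series=[{"dx": 0, "dy": 0, "dz": 1, "rx": 0, "ry": 0, "rz": 0}, {"dx": 0, "dy": 0, "dz": 1, "rx": 0, "ry": 0, "rz": 0}, {"dx": 0, "dy": 0, "dz": 1, "rx": 0, "ry": 0, "rz": 0}, {"dx": 0, "dy": 0, "dz": 1, "rx": 0, "ry": 0, "rz": 0}, {"dx": 0, "dy": 0, "dz": 1, "rx": 0, "ry": 0, "rz": 0}, {"dx": 0, "dy": 0, "dz": 1, "rx": 0, "ry": 0, "rz": 0}])

```text
t: 4.08
tcp_pos: [508.8, 120.5, 77.6]
tool_rot: [3.14, 0.001, 2.792]
force: [-1.5, 0.2, 5.9]
gripper_width: 0.335
grip_force: 59.5
```

Nut gripped (opening ≈28.5 mm). Lifting, then to the bin.

Emit:
drive_tool(series=[{"dx": 0, "dy": 0, "dz": -15, "rx": 0, "ry": 0, "rz": 0}, {"dx": 0, "dy": 0, "dz": -45, "rx": 0, "ry": 0, "rz": 0}, {"dx": 0, "dy": 0, "dz": -80, "rx": 0, "ry": 0, "rz": 0}, {"dx": 0, "dy": 0, "dz": -100, "rx": 0, "ry": 0, "rz": 0}, {"dx": 0, "dy": 0, "dz": -100, "rx": 0, "ry": 0, "rz": 0}])

```text
t: 4.5
tcp_pos: [511.2, 120.7, 181.2]
tool_rot: [3.136, 0.007, 2.791]
force: [0.9, -0.3, -0.9]
gripper_width: 0.335
grip_force: 59.4
```

```bash
python3 - <<'E'
from h import *
s=env.state();print(s['gripper_width'],s['grip_force'])
rel([433,-61,170],down(191.4))
E
```

```text
0.33499815256651844 59.40501809120178
t 4.5 tcp [511.2 120.7 181.2] REL d [  11.2 -197.6   10. ] r [  0.2   0.5 -31.5]
```

Emit:
drive_tool(series=[{"dx": 2, "dy": -35, "dz": 2, "rx": 0, "ry": 0, "rz": -6}, {"dx": 4, "dy": -70, "dz": 4, "rx": 0, "ry": 0, "rz": -12}, {"dx": 6, "dy": -105, "dz": 6, "rx": 0, "ry": 0, "rz": -18}, {"dx": 8, "dy": -140, "dz": 8, "rx": 0, "ry": 0, "rz": -24}, {"dx": 10, "dy": -170, "dz": 10, "rx": 0, "ry": 0, "rz": -29}, {"dx": 11, "dy": -190, "dz": 10, "rx": 0, "ry": 0, "rz": -31.5}, {"dx": 11, "dy": -197, "dz": 10, "rx": 0, "ry": 0, "rz": -31.5}, {"dx": 11, "dy": -197, "dz": 10, "rx": 0, "ry": 0, "rz": -31.5}])

```text
t: 5.17
tcp_pos: [429.5, -62.7, 166.2]
tool_rot: [-3.142, -0.001, -2.946]
force: [0.3, 0.8, -1.4]
gripper_width: 0.335
grip_force: 59.4
```

```bash
python3 - <<'E'
from h import *
T=T_cam('wrist'); viewer.get_image('wrist')
for r in viewer.spot_in('bin','wrist')[:1]: print((T@np.append(r['point'],1))[:3],r['score'])
rel([432,-61,7.5],down(191.4))
E
```

```text
[434.84014972 -58.52055582   2.75933509] 0.76
t 5.27 tcp [430.8 -60.3 166.4] REL d [ -1.   -0.9 158.9] r [0. 0. 0.]
```

Emit:
drive_tool(series=[{"dx": -2, "dy": -1, "dz": 38, "rx": 0, "ry": 0, "rz": 0}, {"dx": -2, "dy": -1, "dz": 76, "rx": 0, "ry": 0, "rz": 0}, {"dx": -2, "dy": -1, "dz": 108, "rx": 0, "ry": 0, "rz": 0}, {"dx": -2, "dy": -1, "dz": 130, "rx": 0, "ry": 0, "rz": 0}, {"dx": -2, "dy": -1, "dz": 144, "rx": 0, "ry": 0, "rz": 0}, {"dx": -2, "dy": -1, "dz": 152, "rx": 0, "ry": 0, "rz": 0}, {"dx": -2, "dy": -1, "dz": 155, "rx": 0, "ry": 0, "rz": 0}, {"dx": -2, "dy": -1, "dz": 155, "rx": 0, "ry": 0, "rz": 0}])

```text
t: 5.93
tcp_pos: [432.9, -60.8, 11.3]
tool_rot: [3.141, -0.0, -2.94]
force: [-0.1, -0.3, -0.5]
gripper_width: 0.329
grip_force: 59.4
```

Emit:
drive_tool(series=[{"dx": 0, "dy": 0, "dz": 2, "rx": 0, "ry": 0, "rz": 0}, {"dx": 0, "dy": 0, "dz": 3.5, "rx": 0, "ry": 0, "rz": 0}, {"dx": 0, "dy": 0, "dz": 3.5, "rx": 0, "ry": 0, "rz": 0}])

```text
t: 6.18
tcp_pos: [433.2, -61.6, 8.8]
tool_rot: [-3.141, 0.002, -2.941]
force: [-0.6, -0.3, -0.2]
gripper_width: 0.33
grip_force: 59.4
```

Emit:
drive_tool(gripper=0.1, series=[{"dx": 0, "dy": 0, "dz": 0, "rx": 0, "ry": 0, "rz": 0}, {"dx": 0, "dy": 0, "dz": 0, "rx": 0, "ry": 0, "rz": 0}, {"dx": 0, "dy": 0, "dz": 0, "rx": 0, "ry": 0, "rz": 0}, {"dx": 0, "dy": 0, "dz": 0, "rx": 0, "ry": 0, "rz": 0}])

```text
t: 6.52
tcp_pos: [432.8, -61.8, 8.4]
tool_rot: [-3.141, 0.001, -2.942]
force: [-0.2, 0.2, 0.1]
gripper_width: 0.551
grip_force: 0.0
```

Emit:
drive_tool(series=[{"dx": 0, "dy": 0, "dz": -20, "rx": 0, "ry": 0, "rz": 0}, {"dx": 0, "dy": 0, "dz": -60, "rx": 0, "ry": 0, "rz": 0}, {"dx": 0, "dy": 0, "dz": -100, "rx": 0, "ry": 0, "rz": 0}, {"dx": 0, "dy": 0, "dz": -140, "rx": 0, "ry": 0, "rz": 0}, {"dx": 0, "dy": 0, "dz": -180, "rx": 0, "ry": 0, "rz": 0}, {"dx": 0, "dy": 0, "dz": -220, "rx": 0, "ry": 0, "rz": 0}, {"dx": 0, "dy": 0, "dz": -240, "rx": 0, "ry": 0, "rz": 0}])

```text
t: 7.1
tcp_pos: [434.2, -62.0, 253.0]
tool_rot: [-3.14, 0.007, -2.942]
force: [1.2, -0.7, 0.3]
gripper_width: 0.546
grip_force: 0.0
```

```bash
python3 - <<'E'
from h import *
viewer.get_image('wrist');T=T_cam('wrist'); im=viewer.get_image('wrist'); cv2.imwrite('pics/w3.png',im)
print(env.state()['tcp_pos'],env.state()['tool_rot'])
for t in('nut','bin'):
  for r in viewer.spot_in(t,'wrist')[:1]: print(t,(T@np.append(r['point'],1))[:3],r['score'])
x=np.array([.974,-.228,0]);y=np.array([.228,.974,0]);bar=np.array([449,150,0])
rel(bar+y*170-x*0+[0,0,240],down(77,-35));rel(bar+y*170-x*0+[0,0,240],down(77,35))
for s in(-35,35):
  A=np.eye(4);A[:3,:3]=down(77,s).as_matrix();A[:3,3]=bar+y*170+[0,0,240];C=A@np.array(viewer.camera_info('wrist')['mount']);print(s,C[:3,3],C[:3,2])
E
```

```text
[434.95820182 -61.87871699 252.23834263] [-3.1402112   0.00891333 -2.94162681]
nut [438.08500316 -60.51771324  17.7184246 ] 0.79
bin [437.19404093 -55.83288956  -1.24545193] 0.88
t 7.3 tcp [432.4 -61.6 248.3] REL d [-129.2  358.7    8.4] r [ 34.8 -22.4 110.3]
t 7.3 tcp [432.4 -61.6 248.3] REL d [-129.2  358.7    8.4] r [-34.7  22.4 110.4]
-35 [518.68360469 448.84733997 316.96440757] [-0.17379988 -0.75476547 -0.63255252]
35 [482.16509623 290.66830162 394.88084968] [ 0.07455097  0.32096027 -0.94415394]
```

Nut is in the bin (its top measures z≈18, as it should). Now to a tilted view of the quadrant from the left.

Emit:
drive_tool(series=[{"dx": -8, "dy": 22, "dz": 0, "rx": 2, "ry": -1.3, "rz": 6.5}, {"dx": -16, "dy": 45, "dz": 0, "rx": 4, "ry": -2.6, "rz": 13}, {"dx": -24, "dy": 67, "dz": 1, "rx": 6, "ry": -3.9, "rz": 19.5}, {"dx": -32, "dy": 90, "dz": 1, "rx": 8, "ry": -5.2, "rz": 26}, {"dx": -40, "dy": 112, "dz": 2, "rx": 10, "ry": -6.5, "rz": 32.5}, {"dx": -48, "dy": 134, "dz": 3, "rx": 12, "ry": -7.8, "rz": 39}, {"dx": -56, "dy": 157, "dz": 4, "rx": 14, "ry": -9.1, "rz": 45.5}, {"dx": -64, "dy": 179, "dz": 4, "rx": 16, "ry": -10.4, "rz": 52}])

```text
t: 7.97
tcp_pos: [457.9, 121.4, 242.2]
tool_rot: [-2.982, 0.203, 2.635]
force: [0.2, 0.4, 0.0]
gripper_width: 0.549
grip_force: 0.0
```

```bash
python3 - <<'E'
from h import *
y=np.array([.223,.975,0]);bar=np.array([449,150,0])
rel(bar+y*170+[0,0,240],down(77.1,-35)); print(env.state()['q'])
E
```

```text
t 7.97 tcp [457.9 121.4 242.2] REL d [ 67.9 179.8 -40.9] r [ 21.5 -14.4  69.2]
[-0.53354527  0.16149146  0.03770954  2.03051966  0.29855874  0.99875126
  0.38328244]
```

Emit:
drive_tool(series=[{"dx": 7, "dy": 18, "dz": -4, "rx": 2, "ry": -1.3, "rz": 6.5}, {"dx": 14, "dy": 36, "dz": -8, "rx": 4, "ry": -2.7, "rz": 13}, {"dx": 20, "dy": 54, "dz": -12, "rx": 6, "ry": -4, "rz": 19.5}, {"dx": 27, "dy": 72, "dz": -16, "rx": 8, "ry": -5.4, "rz": 26}, {"dx": 34, "dy": 90, "dz": -20, "rx": 10, "ry": -6.7, "rz": 32.5}, {"dx": 41, "dy": 108, "dz": -24, "rx": 12, "ry": -8.1, "rz": 39}, {"dx": 48, "dy": 126, "dz": -28, "rx": 14, "ry": -9.4, "rz": 45.5}, {"dx": 54, "dy": 144, "dz": -32, "rx": 16, "ry": -10.8, "rz": 52}])

```text
t: 8.63
tcp_pos: [480.8, 277.2, 239.8]
tool_rot: [-3.044, 0.533, 1.7]
force: [1.0, 0.7, -0.1]
gripper_width: 0.548
grip_force: 0.0
```

```bash
python3 - <<'E'
from h import *
y=np.array([.223,.975,0]);bar=np.array([449,150,0])
rel(bar+y*170+[0,0,240],down(77.1,-35)); print(env.state()['q'])
E
```

```text
t 8.63 tcp [480.8 277.2 239.8] REL d [ 32.1   9.1 -20.2] r [ 5.4 -3.6 17.3]
[-0.86494345  0.51418979  0.11860334  1.62172643  0.30768714  1.42273226
 -0.75706625]
```

Emit:
drive_tool(series=[{"dx": 11, "dy": 3, "dz": -7, "rx": 2, "ry": -1.3, "rz": 6}, {"dx": 22, "dy": 6, "dz": -14, "rx": 3.7, "ry": -2.5, "rz": 12}, {"dx": 32, "dy": 9, "dz": -20, "rx": 5.4, "ry": -3.6, "rz": 17.3}, {"dx": 32, "dy": 9, "dz": -20, "rx": 5.4, "ry": -3.6, "rz": 17.3}, {"dx": 32, "dy": 9, "dz": -20, "rx": 5.4, "ry": -3.6, "rz": 17.3}])

```text
t: 9.05
tcp_pos: [487.2, 314.5, 239.9]
tool_rot: [-3.14, 0.61, 1.353]
force: [-0.2, -0.4, 0.7]
gripper_width: 0.553
grip_force: 0.0
```

```bash
python3 - <<'E'
from h import *
viewer.get_image('wrist');viewer.get_image('wrist');T=T_cam('wrist'); im=viewer.get_image('wrist'); cv2.imwrite('pics/w4.png',im); np.save('T4.npy',T); np.save('w4.npy',im)
print(env.state()['tcp_pos'],env.state()['tool_rot'],T[:3,3],T[:3,2])
for t in('clip','clip_mark','lid_pin','lid_bar'):
  for r in viewer.spot_in(t,'wrist')[:1]: P=(T@np.append(r['point'],1))[:3]; print(t,P,proj(P,'wrist',T),r['score'])
print(env.state()['tcp_pos'])
E
```

```text
[487.5375239  313.65170371 242.17526557] [3.1409569  0.6074193  1.34976222] [517.99661199 448.33802899 318.30440492] [-0.16728378 -0.75335437 -0.63598217]
clip [484.93537796 255.0706253  133.59710816] [295.68712072 187.95042175] 0.68
clip_mark [487.04935168 252.13481977 131.48709371] [299.04646123 188.09911308] 0.89
lid_pin [492.87295293 173.66578095  75.2603597 ] [316.8630369 198.4826564] 0.73
lid_bar [497.56702261 168.05265401  72.49838293] [321.91135476 199.33324169] 0.61
[487.82282109 314.35283643 243.12930847]
```

View pics/w4.png

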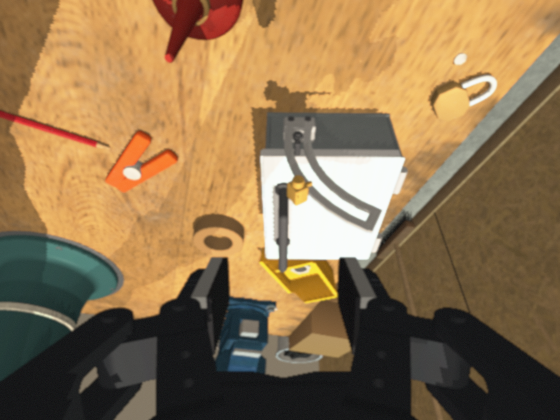

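The side view shows the slotted quadrant arc from the pin (298,138) to (375,218), the clip at (298,190) and the handle bar at (283,225). Zooming in.

```bash
python3 - <<'E'
from h import *
im=np.load('w4.npy'); cv2.imwrite('pics/w4c.png',cv2.resize(im[110:235,270:395],(600,600),interpolation=cv2.INTER_CUBIC))
T=np.load('T4.npy'); a=np.radians(-12.9); ex=np.array([np.cos(a),np.sin(a),0]); ey=np.array([-np.sin(a),np.cos(a),0]); ez=np.array([0,0,1.])
O=np.array([494.5,139.2,0]); H=O+65*ex+70*ez
for y in(95,105,115):
  print(y,[ (proj(H+y*ey+r*(-np.cos(t)*ex+np.sin(t)*ez),'wrist',T)-[270,110]).dot(np.eye(2)*4.8).round().tolist() for r,t in((100,0),(112,0),(100,.6),(112,.6),(112,1.2),(100,1.2))])
E
```

```text
95 [[114.0, 187.0], [50.0, 187.0], [224.0, 408.0], [167.0, 438.0], [522.0, 645.0], [538.0, 585.0]]
105 [[115.0, 145.0], [50.0, 145.0], [229.0, 367.0], [170.0, 397.0], [537.0, 607.0], [552.0, 546.0]]
115 [[117.0, 101.0], [50.0, 101.0], [234.0, 324.0], [174.0, 354.0], [552.0, 566.0], [568.0, 504.0]]
```

View pics/w4c.png

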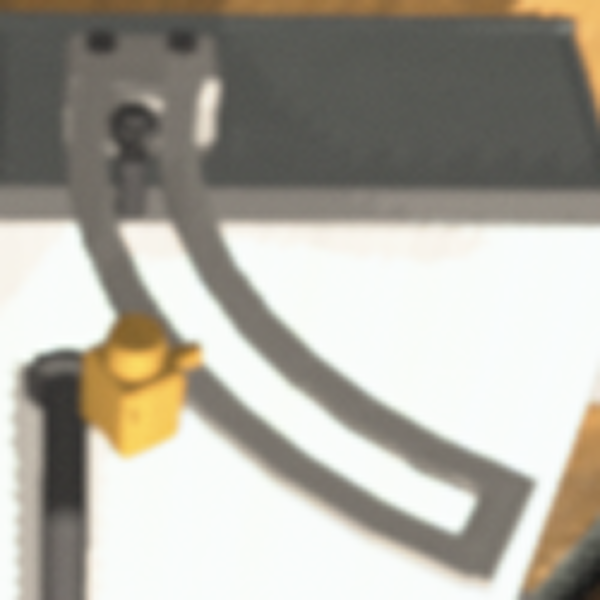

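The crop shows the pin head at (133,123), the tooth tip at (203,352), and the slot and outer arc clearly. Fitting the quadrant plane and reading the tooth's angle.

```bash
python3 - <<'E'
from h import *
from scipy.optimize import least_squares
T=np.load('T4.npy'); Ki=np.linalg.inv(K('wrist'))
def frame(yaw,O=(494.5,139.2)):
    a=np.radians(yaw); ex=np.array([np.cos(a),np.sin(a),0]); ey=np.array([-np.sin(a),np.cos(a),0]); return ex,ey,np.array([*O,0])
def inplane(c,yq,dx,yaw,dz=0):
    ex,ey,O=frame(yaw); p=np.array(c)/4.8+[270,110]; d=T[:3,:3]@Ki@np.array([*p,1.]); o=T[:3,3]-O
    P=o+d*(yq-o@ey)/(d@ey); return np.array([65+dx-P@ex, P[2]-70-dz])
outer=[(66,140),(78,205),(97,255),(118,297),(215,420),(260,460),(305,495),(350,525),(420,555),(488,578)]
inner=[(218,140),(212,200),(240,270),(290,330),(350,385),(430,435),(530,485)]
slotmid=[((462+480)/2,(535+490)/2)]
for yaw in(-12.9,-12,-14):
  for dz in (0,2):
    f=lambda p:[np.hypot(*inplane(c,p[0],p[1],yaw,dz))-112 for c in outer]+[np.hypot(*inplane(c,p[0],p[1],yaw,dz))-p[2] for c in inner]
    s=least_squares(f,[105,0,88],loss='soft_l1'); yq,dx,ri=s.x
    ang=lambda c,e=0:(lambda v:(np.arctan2(v[1],v[0]).round(3),np.hypot(*v).round(1)))(inplane(c,yq+e,dx,yaw,dz))
    print(yaw,dz,s.x.round(1),'rms',np.sqrt(np.mean(np.array(f(s.x))**2)).round(2),'tip',ang((203,352)),ang((203,352),3),'base',ang((182,360)),'clipcorners',ang((85,385)),'slotend',ang(slotmid[0]),'pin',ang((133,123)),ang((133,123),5))
E
```

```text
-12.9 0 [103.    4.7  88.9] rms 1.12 tip (np.float64(0.511), np.float64(104.4)) (np.float64(0.533), np.float64(106.2)) base (np.float64(0.51), np.float64(108.5)) clipcorners (np.float64(0.487), np.float64(125.4)) slotend (np.float64(1.026), np.float64(99.6)) pin (np.float64(-0.089), np.float64(101.5)) (np.float64(-0.026), np.float64(101.5))
-12.9 2 [105.2   4.6  89.1] rms 1.13 tip (np.float64(0.512), np.float64(104.6)) (np.float64(0.534), np.float64(106.3)) base (np.float64(0.51), np.float64(108.6)) clipcorners (np.float64(0.488), np.float64(125.3)) slotend (np.float64(1.021), np.float64(99.7)) pin (np.float64(-0.081), np.float64(101.4)) (np.float64(-0.019), np.float64(101.5))
-12 0 [102.8   6.6  89. ] rms 1.13 tip (np.float64(0.506), np.float64(104.4)) (np.float64(0.528), np.float64(106.1)) base (np.float64(0.504), np.float64(108.4)) clipcorners (np.float64(0.48), np.float64(125.3)) slotend (np.float64(1.024), np.float64(99.8)) pin (np.float64(-0.097), np.float64(101.8)) (np.float64(-0.035), np.float64(101.7))
-12 2 [105.    6.5  89.2] rms 1.13 tip (np.float64(0.506), np.float64(104
[... 249 characters left out ...]
np.float64(101.7))
-14 0 [103.2   2.4  88.7] rms 1.13 tip (np.float64(0.518), np.float64(104.5)) (np.float64(0.54), np.float64(106.3)) base (np.float64(0.517), np.float64(108.6)) clipcorners (np.float64(0.495), np.float64(125.6)) slotend (np.float64(1.029), np.float64(99.3)) pin (np.float64(-0.078), np.float64(101.1)) (np.float64(-0.016), np.float64(101.3))
-14 2 [105.4   2.2  88.9] rms 1.15 tip (np.float64(0.518), np.float64(104.6)) (np.float64(0.54), np.float64(106.5)) base (np.float64(0.517), np.float64(108.6)) clipcorners (np.float64(0.496), np.float64(125.5)) slotend (np.float64(1.024), np.float64(99.4)) pin (np.float64(-0.071), np.float64(101.1)) (np.float64(-0.008), np.float64(101.3))
```

```bash
python3 - <<'E'
from h import *
T=np.load('T4.npy')
print('bar w4',onplane((283,187),'wrist',112,T),onplane((283,268),'wrist',112,T))
T1=np.load('T1.npy'); print('bar w1',onplane((238.2,132),'wrist',115,T1),onplane((362.2,133),'wrist',115,T1))
M=np.array(viewer.camera_info('wrist')['mount'])
a=np.radians(-12.9); ex=np.array([np.cos(a),np.sin(a),0]); ey=np.array([-np.sin(a),np.cos(a),0]); ez=np.array([0,0,1.])
O=np.array([496,139,0.]); H=O+65*ex+70*ez
for tilt in(0,-10,-20,-25):
  Rm=down(77.1,tilt).as_matrix()
  for th in(0,.52):
    b=H+119.6*(-np.cos(.359+th)*ex+np.sin(.359+th)*ez); A=np.eye(4);A[:3,:3]=Rm;A[:3,3]=b+Rm[:,2]*17
    C=A@M; print(tilt,th,'bar',b.round(),'pin',proj(H+109*ey+100*(-np.cos(th)*ex+np.sin(th)*ez),'wrist',C).round(),'tooth',proj(H+105*ey+104*(-np.cos(.52)*ex+np.sin(.52)*ez),'wrist',C).round(),'cam',C[:3,3].round())
rel(np.array([450,149,170]),down(77.1,-20))
E
```

```text
bar w4 [470.8059548 235.9684466 112.       ] [441.69306895 105.38189994 112.        ]
bar w1 [438.93256574 107.12873421 115.        ] [459.24472397 192.68612708 115.        ]
0 0 bar [450. 149. 112.] pin [310.  16.] tooth [357. -16.] cam [466. 217. 237.]
0 0.52 bar [485. 142. 162.] pin [257.  16.] tooth [248.  26.] cam [501. 209. 287.]
-10 0 bar [450. 149. 112.] pin [314. -15.] tooth [371. -27.] cam [471. 237. 223.]
-10 0.52 bar [485. 142. 162.] pin [253. -15.] tooth [243.  -3.] cam [506. 229. 273.]
-20 0 bar [450. 149. 112.] pin [320. -46.] tooth [390. -23.] cam [475. 255. 206.]
-20 0.52 bar [485. 142. 162.] pin [247. -46.] tooth [236. -30.] cam [510. 247. 256.]
-25 0 bar [450. 149. 112.] pin [323. -60.] tooth [401. -13.] cam [477. 262. 196.]
-25 0.52 bar [485. 142. 162.] pin [244. -60.] tooth [232. -42.] cam [511. 254. 246.]
t 9.4 tcp [487.8 314.4 243.1] REL d [-97.9  -0.7 156.7] r [ 0.2 14.7  0.2]
```

```bash
python3 - <<'E'
from h import *
rel(np.array([451,149,200]),down(77.1,0))
E
```

```text
t 9.4 tcp [487.8 314.4 243.1] REL d [-114.8    0.3  131.9] r [ 0.2 34.7  0.2]
```

Emit:
drive_tool(series=[{"dx": -23, "dy": 0, "dz": 26, "rx": 0, "ry": 6.9, "rz": 0}, {"dx": -46, "dy": 0, "dz": 53, "rx": 0, "ry": 13.8, "rz": 0}, {"dx": -69, "dy": 0, "dz": 79, "rx": 0, "ry": 20.7, "rz": 0}, {"dx": -92, "dy": 0, "dz": 106, "rx": 0, "ry": 27.6, "rz": 0}, {"dx": -115, "dy": 0, "dz": 132, "rx": 0, "ry": 34.5, "rz": 0}, {"dx": -115, "dy": 0, "dz": 132, "rx": 0, "ry": 34.7, "rz": 0}, {"dx": -115, "dy": 0, "dz": 132, "rx": 0, "ry": 34.7, "rz": 0}])

```text
t: 9.98
tcp_pos: [449.7, 144.0, 200.2]
tool_rot: [3.14, 0.001, 1.34]
force: [0.4, 1.3, 0.2]
gripper_width: 0.551
grip_force: 0.0
```

```bash
python3 - <<'E'
from h import *
viewer.get_image('wrist');viewer.get_image('wrist');T=T_cam('wrist'); im=viewer.get_image('wrist'); cv2.imwrite('pics/w5.png',im); np.save('T5.npy',T); np.save('w5.npy',im)
print(env.state()['tcp_pos'],env.state()['tool_rot'])
a=np.radians(-12.9); ex=np.array([np.cos(a),np.sin(a),0]); ey=np.array([-np.sin(a),np.cos(a),0]); ez=np.array([0,0,1.])
O=np.array([496,139,0.]);H=O+65*ex+70*ez
b=H+[0,0,42]-112*ex; print('bar ends pred',proj(b-46*ey,'wrist',T),proj(b+46*ey,'wrist',T),'pin',proj(H+109*ey-100*ex,'wrist',T),'tooth',proj(H+105*ey+104*(-np.cos(.52)*ex+np.sin(.52)*ez),'wrist',T))
E
```

```text
[451.35582967 150.72305177 200.44303448] [ 3.13854312e+00 -5.44459455e-04  1.35172090e+00]
bar ends pred [279.80275898 279.9574045 ] [280.07777002 150.08972318] pin [297.34825247  54.83710851] tooth [318.09297049  48.20436043]
```

View pics/w5.png

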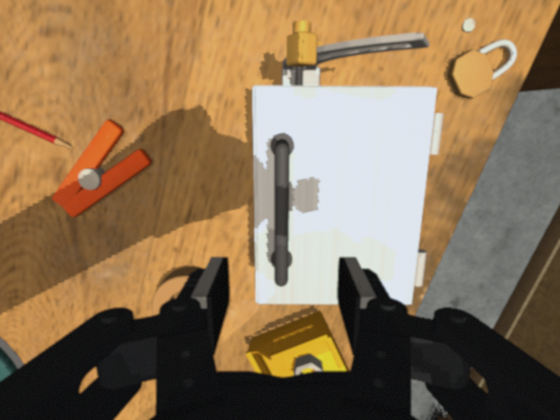

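The bar runs (282,140)–(281,283), essentially centred under the fingers (within about 1 mm). Descending to the bar and closing.

Emit:
drive_tool(series=[{"dx": 1, "dy": 0, "dz": 35, "rx": 0, "ry": 0, "rz": 0}, {"dx": 1, "dy": 0, "dz": 65, "rx": 0, "ry": 0, "rz": 0}, {"dx": 1, "dy": 0, "dz": 88, "rx": 0, "ry": 0, "rz": 0}, {"dx": 1, "dy": 0, "dz": 100, "rx": 0, "ry": 0, "rz": 0}, {"dx": 1, "dy": 0, "dz": 106, "rx": 0, "ry": 0, "rz": 0}, {"dx": 1, "dy": 0, "dz": 107, "rx": 0, "ry": 0, "rz": 0}, {"dx": 1, "dy": 0, "dz": 107, "rx": 0, "ry": 0, "rz": 0}])

```text
t: 10.72
tcp_pos: [451.4, 151.6, 92.7]
tool_rot: [3.14, 0.0, 1.352]
force: [0.8, -0.6, 1.0]
gripper_width: 0.548
grip_force: 0.0
```

Emit:
drive_tool(gripper=-1, series=[{"dx": 0, "dy": 0, "dz": 0, "rx": 0, "ry": 0, "rz": 0}, {"dx": 0, "dy": 0, "dz": 0, "rx": 0, "ry": 0, "rz": 0}, {"dx": 0, "dy": 0, "dz": 0, "rx": 0, "ry": 0, "rz": 0}, {"dx": 0, "dy": 0, "dz": 0, "rx": 0, "ry": 0, "rz": 0}, {"dx": 0, "dy": 0, "dz": 0, "rx": 0, "ry": 0, "rz": 0}, {"dx": 0, "dy": 0, "dz": 0, "rx": 0, "ry": 0, "rz": 0}, {"dx": 0, "dy": 0, "dz": 0, "rx": 0, "ry": 0, "rz": 0}, {"dx": 0, "dy": 0, "dz": 0, "rx": 0, "ry": 0, "rz": 0}])

```text
t: 11.38
tcp_pos: [450.6, 150.8, 93.4]
tool_rot: [3.141, -0.0, 1.35]
force: [-3.4, 1.0, 5.3]
gripper_width: 0.089
grip_force: 58.5
```

```bash
python3 - <<'E'
from h import *
s=env.state(); print(s['tcp_pos'],s['tool_rot'],s['force'],s['gripper_width'],s['q'])
np.save('tcp0.npy',s['tcp_pos'])
phi=np.arctan2(42,112); r=np.hypot(42,112)
for th in(.05,.1,.15,.2,.25,.3,.35,.4,.45,.5,.525,.55): print(th,(r*(np.cos(phi)-np.cos(phi+th))).round(1),(r*(np.sin(phi+th)-np.sin(phi))).round(1))
E
```

```text
[450.62650358 150.82108203  93.44991833] [ 3.14063172e+00 -4.32166077e-04  1.34976581e+00] [-3.44484847  0.99083553  5.33385533] 0.08867564999138401 [-0.50937107  0.38397869  0.13704994  2.13454528 -0.08700764  0.62709165
 -0.53275866]
0.05 2.2 5.5
0.1 4.8 11.0
0.15 7.5 16.3
0.2 10.6 21.4
0.25 13.9 26.4
0.3 17.4 31.2
0.35 21.2 35.9
0.4 25.2 40.3
0.45 29.4 44.5
0.5 33.8 48.6
0.525 36.1 50.5
0.55 38.5 52.3
```

Emit:
drive_tool(series=[{"dx": 0, "dy": 0.8, "dz": -2, "rx": 0, "ry": 0, "rz": 0}, {"dx": 0, "dy": 2, "dz": -5, "rx": 0, "ry": 0, "rz": 0}, {"dx": 0, "dy": 3.4, "dz": -8.2, "rx": 0, "ry": 0, "rz": 0}, {"dx": 0, "dy": 4.8, "dz": -11, "rx": 0, "ry": 0, "rz": 0}, {"dx": 0, "dy": 6.1, "dz": -13.6, "rx": 0, "ry": 0, "rz": 0}, {"dx": 0, "dy": 7.5, "dz": -16.3, "rx": 0, "ry": 0, "rz": 0}, {"dx": 0, "dy": 9, "dz": -18.9, "rx": 0, "ry": 0, "rz": 0}, {"dx": 0, "dy": 10.6, "dz": -21.4, "rx": 0, "ry": 0, "rz": 0}])

```text
t: 12.05
tcp_pos: [459.7, 148.6, 113.7]
tool_rot: [-3.14, 0.001, 1.35]
force: [-5.4, 5.1, -5.1]
gripper_width: 0.096
grip_force: 58.3
```

Emit:
drive_tool(series=[{"dx": 0, "dy": 1.6, "dz": -2.5, "rx": 0, "ry": 0, "rz": 0}, {"dx": 0, "dy": 3.3, "dz": -5, "rx": 0, "ry": 0, "rz": 0}, {"dx": 0, "dy": 5, "dz": -7.4, "rx": 0, "ry": 0, "rz": 0}, {"dx": 0, "dy": 6.8, "dz": -9.8, "rx": 0, "ry": 0, "rz": 0}, {"dx": 0, "dy": 8.7, "dz": -12.2, "rx": 0, "ry": 0, "rz": 0}, {"dx": 0, "dy": 10.6, "dz": -14.5, "rx": 0, "ry": 0, "rz": 0}, {"dx": 0, "dy": 12.6, "dz": -16.7, "rx": 0, "ry": 0, "rz": 0}, {"dx": 0, "dy": 14.6, "dz": -18.9, "rx": 0, "ry": 0, "rz": 0}])

```text
t: 12.72
tcp_pos: [472.3, 145.6, 132.3]
tool_rot: [-3.136, 0.002, 1.351]
force: [-8.4, 5.4, -0.7]
gripper_width: 0.091
grip_force: 58.4
```

Emit:
drive_tool(series=[{"dx": 0, "dy": 2, "dz": -2.1, "rx": 0, "ry": 0, "rz": 0}, {"dx": 0, "dy": 4.2, "dz": -4.2, "rx": 0, "ry": 0, "rz": 0}, {"dx": 0, "dy": 6.4, "dz": -6.3, "rx": 0, "ry": 0, "rz": 0}, {"dx": 0, "dy": 8.6, "dz": -8.3, "rx": 0, "ry": 0, "rz": 0}, {"dx": 0, "dy": 9.9, "dz": -9.4, "rx": 0, "ry": 0, "rz": 0}, {"dx": 0, "dy": 9.9, "dz": -9.4, "rx": 0, "ry": 0, "rz": 0}, {"dx": 0, "dy": 9.9, "dz": -9.4, "rx": 0, "ry": 0, "rz": 0}])

```text
t: 13.3
tcp_pos: [480.9, 143.6, 141.8]
tool_rot: [-3.134, 0.002, 1.351]
force: [-11.5, 4.7, 4.7]
gripper_width: 0.09
grip_force: 58.6
```

```bash
cat > ang.py <<'E'
from h import *
s=env.state(); d=s['tcp_pos']-np.load('tcp0.npy'); Rm=R.from_euler('xyz',s['tool_rot'])
# bar moves with grasp point, 19 mm behind TCP
a=np.radians(-12.9); ex=np.array([np.cos(a),np.sin(a),0]); ey=np.array([-np.sin(a),np.cos(a),0])
z=Rm.as_matrix()[:,2]; d=d-19*(z-[0,0,-1])
v=np.array([112-d@ex,42+d[2]]); 
c=np.hypot(d@ex,d[2]); print('t',round(s['t'],2),'theta',(np.arctan2(v[1],v[0])-np.arctan2(42,112)).round(4),'chord',round(2*np.arcsin(c/2/119.62),4),'r',np.hypot(*v).round(1),'side',(d@ey).round(1),'F',s['force'].round(1),s['gripper_width'].round(3),s['grip_force'].round(1),'q',s['q'].round(2))
E
python3 - <<'E'
import ang
from h import *
M=np.array(viewer.camera_info('wrist')['mount']); a=np.radians(-12.9); ex=np.array([np.cos(a),np.sin(a),0]); ey=np.array([-np.sin(a),np.cos(a),0]); ez=np.array([0,0,1.])
O=np.array([497.5,141,0.]);H=O+65*ex+70*ez; s=env.state(); th=.52
b=H+119.6*(-np.cos(.359+th)*ex+np.sin(.359+th)*ez)
for ty in(0,10,20):
  for lean in(-25,0,25):
    Rm=(R.from_rotvec(np.radians(lean)*ey)*down(77.3,ty)).as_matrix(); A=np.eye(4);A[:3,:3]=Rm;A[:3,3]=b+Rm[:,2]*19; C=A@M
    f=lambda t,y,r:proj(H+y*ey+r*(-np.cos(t)*ex+np.sin(t)*ez),'wrist',C).round()
    print(ty,lean,'pin',f(th,109,100),'pin+.1',f(th+.1,109,100),'tooth',f(.52,105,105),'cam',C[:3,3].round())
E
```

```text
Traceback (most recent call last):
  File "ang.py", line 7, in <module>
    c=np.hypot(d@ex,d[2]); print('t',round(s['t'],2),'theta',(np.arctan2(v[1],v[0])-np.arctan2(42,112)).round(4),'chord',round(2*np.arcsin(c/2/119.62),4),'r',np.hypot(*v).round(1),'side',(d@ey).round(1),'F',s['force'].round(1),s['gripper_width'].round(3),s['grip_force'].round(1),'q',s['q'].round(2))
                                                                                                                                                                                                                                   ^^^^^^^^^^^^^^^^^^^^^^^^
AttributeError: 'float' object has no attribute 'round'
```

```bash
sed -i "s/s\['gripper_width'\].round(3),s\['grip_force'\].round(1)/round(s['gripper_width'],3)/" ang.py
python3 - <<'E'
import ang
from h import *
M=np.array(viewer.camera_info('wrist')['mount']); a=np.radians(-12.9); ex=np.array([np.cos(a),np.sin(a),0]); ey=np.array([-np.sin(a),np.cos(a),0]); ez=np.array([0,0,1.])
O=np.array([497.5,141,0.]);H=O+65*ex+70*ez; s=env.state(); th=.52
b=H+119.6*(-np.cos(.359+th)*ex+np.sin(.359+th)*ez)
for ty in(0,10,20):
  for lean in(-25,0,25):
    Rm=(R.from_rotvec(np.radians(lean)*ey)*down(77.3,ty)).as_matrix(); A=np.eye(4);A[:3,:3]=Rm;A[:3,3]=b+Rm[:,2]*19; C=A@M
    f=lambda t,y,r:proj(H+y*ey+r*(-np.cos(t)*ex+np.sin(t)*ez),'wrist',C).round()
    print(ty,lean,'pin',f(th,109,100),'pin+.1',f(th+.1,109,100),'tooth',f(.52,105,105),'cam',C[:3,3].round())
E
```

```text
t 13.3 theta 0.483 chord 0.4863 r 121.2 side -0.2 F [-11.5   4.7   4.7] 0.09 q [-0.49  0.34  0.15  2.04 -0.08  0.77 -0.5 ]
0 -25 pin [213.   7.] pin+.1 [233.   3.] tooth [204.  16.] cam [452. 222. 273.]
0 0 pin [257.  13.] pin+.1 [270.   8.] tooth [247.  22.] cam [502. 211. 285.]
0 25 pin [303.  14.] pin+.1 [307.   7.] tooth [291.  24.] cam [553. 199. 273.]
10 -25 pin [222.  38.] pin+.1 [239.  33.] tooth [214.  43.] cam [443. 201. 282.]
10 0 pin [260.  45.] pin+.1 [271.  38.] tooth [251.  52.] cam [497. 189. 295.]
10 25 pin [300.  45.] pin+.1 [304.  37.] tooth [290.  54.] cam [552. 176. 282.]
20 -25 pin [228.  68.] pin+.1 [244.  62.] tooth [221.  71.] cam [435. 179. 288.]
20 0 pin [263.  75.] pin+.1 [272.  68.] tooth [254.  81.] cam [492. 166. 301.]
20 25 pin [298.  76.] pin+.1 [302.  67.] tooth [289.  83.] cam [549. 153. 288.]
```

Lid at about 0.485 rad. Now I'll tilt the tool about the grip for a view of pin and tooth, while raising the lid a little more.

Emit:
drive_tool(series=[{"dx": 1, "dy": 1.9, "dz": -0.6, "rx": -3.75, "ry": 3, "rz": 0}, {"dx": 2, "dy": 3.8, "dz": -1.4, "rx": -7.5, "ry": 6, "rz": 0}, {"dx": 3, "dy": 5.6, "dz": -2.2, "rx": -11.25, "ry": 9, "rz": 0}, {"dx": 4, "dy": 7.5, "dz": -3.3, "rx": -15, "ry": 12, "rz": 0}, {"dx": 4, "dy": 7.5, "dz": -3.3, "rx": -15, "ry": 12, "rz": 0}, {"dx": 4, "dy": 7.5, "dz": -3.3, "rx": -15, "ry": 12, "rz": 0}])

```text
t: 13.8
tcp_pos: [489.4, 146.5, 145.3]
tool_rot: [2.88, -0.206, 1.382]
force: [-14.3, 5.0, 9.5]
gripper_width: 0.092
grip_force: 63.3
```

```bash
python3 - <<'E'
import ang
from h import *
viewer.get_image('wrist');T=T_cam('wrist'); im=viewer.get_image('wrist'); np.save('T6.npy',T); np.save('w6.npy',im); cv2.imwrite('pics/w6.png',im)
a=np.radians(-12.9); ex=np.array([np.cos(a),np.sin(a),0]); ey=np.array([-np.sin(a),np.cos(a),0]); ez=np.array([0,0,1.])
O=np.array([497.5,141,0.]);H=O+65*ex+70*ez
f=lambda t,y,r:proj(H+y*ey+r*(-np.cos(t)*ex+np.sin(t)*ez),'wrist',T).round(1)
p=f(.51,109,100); print('pin',p,'tooth',f(.51,105,105),f(.54,105,105))
y0=max(0,int(p[1])-45);x0=int(p[0])-60; print(x0,y0); cv2.imwrite('pics/w6c.png',cv2.resize(im[y0:y0+90,x0:x0+120],(800,600),interpolation=cv2.INTER_CUBIC))
E
```

```text
t 13.8 theta 0.5131 chord 0.5169 r 121.3 side 0.5 F [-14.3   5.    9.5] 0.092 q [-0.4   0.23  0.08  2.25 -0.19  0.34 -0.38]
pin [238.1  48.9] tooth [229.8  54.9] [233.8  53. ]
178 3
```

View pics/w6c.png

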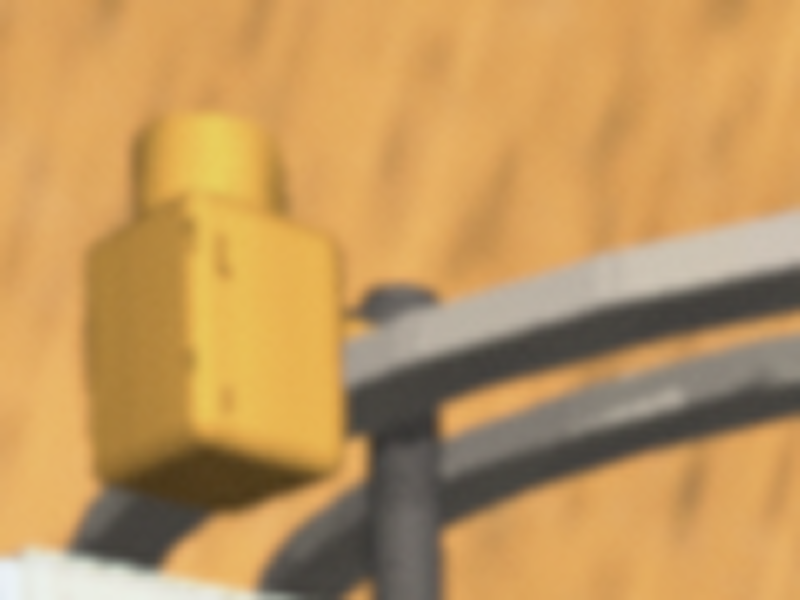

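The crop shows the pin head at about (400,300), with the brass index tooth just left of it at (357,322), nearly touching: very close to alignment. Checking against projections.

```bash
python3 - <<'E'
from h import *
T=np.load('T6.npy')
a=np.radians(-12.9); ex=np.array([np.cos(a),np.sin(a),0]); ey=np.array([-np.sin(a),np.cos(a),0]); ez=np.array([0,0,1.])
O=np.array([497.5,141,0.]);H=O+65*ex+70*ez
f=lambda t,y,r:((proj(H+y*ey+r*(-np.cos(t)*ex+np.sin(t)*ez),'wrist',T)-[178,3])*6.667).round()
for t in(.49,.51,.53,.55):
  print(t,'pin109',f(t,109,100),'face103 r112',f(t,103,112),'r112 y108',f(t,108,112),'r106 y108',f(t,108,106),'r106 y106',f(t,106,106),'r100 y106',f(t,106,100))
im=np.load('w6.npy')
w4=np.load('w4.npy'); 
hsv=cv2.cvtColor(w4,cv2.COLOR_BGR2HSV)[170:210,285:320]; m=(hsv[...,1]>120)&(hsv[...,0]<30)
for r in range(m.shape[0]): print(170+r,''.join('#' if v else '.' for v in m[r]))
E
```

```text
0.49 pin109 [385. 315.] face103 r112 [245. 360.] r112 y108 [242. 286.] r106 y108 [315. 308.] r106 y106 [316. 337.] r100 y106 [386. 357.]
0.51 pin109 [401. 306.] face103 r112 [262. 350.] r112 y108 [260. 276.] r106 y108 [332. 299.] r106 y106 [333. 328.] r100 y106 [402. 349.]
0.53 pin109 [418. 298.] face103 r112 [281. 341.] r112 y108 [279. 266.] r106 y108 [350. 290.] r106 y106 [351. 319.] r100 y106 [419. 341.]
0.55 pin109 [436. 290.] face103 r112 [300. 332.] r112 y108 [298. 256.] r106 y108 [369. 281.] r106 y106 [370. 310.] r100 y106 [437. 333.]
170 ...................................
171 ...................................
172 ...................................
173 ...................................
174 ...................................
175 ...................................
176 ...........#####...................
177 ..........########.................
178 .........#########.................
179 .........##########................
180 ........###########................
181 ........############...............
182 ......##############..####.........
183 ....######################..
[... 347 characters left out ...]
########............
193 ..#####################............
194 .#####################.............
195 ..####################.............
196 ..####################.............
197 ..####################.............
198 .....################..............
199 .......##############..............
200 .......##############..............
201 ........###########................
202 .........########..................
203 ..........#####....................
204 ...........#.......................
205 ...................................
206 ...................................
207 ...................................
208 ...................................
209 ...................................
```

Triangulating the tooth over both views gives about 0.535 rad; the lid is at about 0.513. A small further lift is needed.

```bash
python3 - <<'E'
from h import *
s=env.state(); Rm=R.from_euler('xyz',s['tool_rot']); a=np.radians(-12.9); ex=np.array([np.cos(a),np.sin(a),0])
print(Rm.inv().apply(1.2*ex+[0,0,2.3]).round(2))
E
```

```text
[ 0.43  1.74 -1.88]
```

Emit:
drive_tool(series=[{"dx": 0.2, "dy": 0.9, "dz": -1, "rx": 0, "ry": 0, "rz": 0}, {"dx": 0.4, "dy": 1.8, "dz": -1.9, "rx": 0, "ry": 0, "rz": 0}, {"dx": 0.4, "dy": 1.8, "dz": -1.9, "rx": 0, "ry": 0, "rz": 0}, {"dx": 0.4, "dy": 1.8, "dz": -1.9, "rx": 0, "ry": 0, "rz": 0}, {"dx": 0.4, "dy": 1.8, "dz": -1.9, "rx": 0, "ry": 0, "rz": 0}, {"dx": 0.4, "dy": 1.8, "dz": -1.9, "rx": 0, "ry": 0, "rz": 0}])

```text
t: 14.4
tcp_pos: [491.8, 145.9, 147.5]
tool_rot: [2.879, -0.205, 1.381]
force: [-9.6, 6.2, 3.1]
gripper_width: 0.091
grip_force: 62.5
```

```bash
python3 - <<'E'
import ang
from h import *
T=T_cam('wrist'); im=viewer.get_image('wrist'); np.save('T7.npy',T); np.save('w7.npy',im)
a=np.radians(-12.9); ex=np.array([np.cos(a),np.sin(a),0]); ey=np.array([-np.sin(a),np.cos(a),0]); ez=np.array([0,0,1.])
O=np.array([497.5,141,0.]);H=O+65*ex+70*ez
f=lambda t,y,r:proj(H+y*ey+r*(-np.cos(t)*ex+np.sin(t)*ez),'wrist',T)
p=f(.53,109,100);x0,y0=int(p[0])-40,max(0,int(p[1])-25); 
g=lambda *q:((f(*q)-[x0,y0])*12).round()
print(x0,y0)
for t in(.51,.53,.55): print(t,'pin109.4',g(t,109.4,100),'y106 r106,100',g(t,106,106),g(t,106,100))
cv2.imwrite('pics/w7c.png',cv2.resize(im[y0:y0+50,x0:x0+66],None,fx=12,fy=12,interpolation=cv2.INTER_CUBIC))
E
```

```text
t 14.4 theta 0.5399 chord 0.5442 r 121.4 side 0.5 F [-9.6  6.2  3.1] 0.091 q [-0.4   0.22  0.09  2.25 -0.19  0.35 -0.38]
194 23
0.51 pin109.4 [460. 315.] y106 r106,100 [338. 364.] [462. 401.]
0.53 pin109.4 [490. 300.] y106 r106,100 [370. 348.] [492. 387.]
0.55 pin109.4 [521. 285.] y106 r106,100 [402. 333.] [524. 373.]
```

View pics/w7c.png

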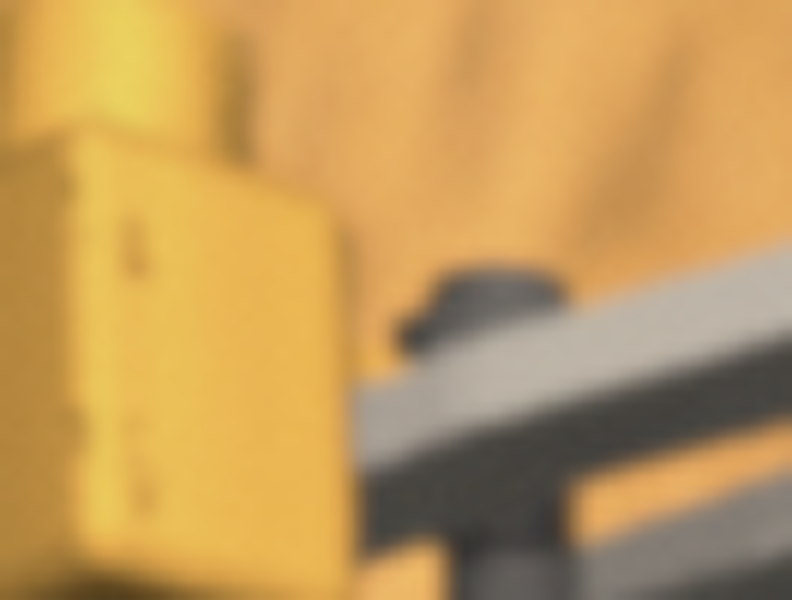

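The pin head is centred at about (500,300), which is about 0.536 rad, and the tooth tip meets it at (405,338), about 0.54 rad. They are aligned and the lid is held, so I'm handing in.

```bash
python3 -c "
from bench import order; print(order.sign_off())"
```

```text
the job is handed in; nothing more can be done
None
```

The nut is in the bin, and the gripper is still holding the lid at about 0.54 rad with its pin lined up with the clip, as closely as the wrist camera can show; job handed in at about 14.5 s with no verdict shown.

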